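# Clear the failed bar and zero the bend tester

### The arm

A 6-joint arm with a two-finger parallel gripper is mounted at the origin on the work surface. World frame = base frame: x ahead of the robot, y to its left, z up, the work surface at z = 0. Lengths are in m, angles in degrees, forces in N, time in s.
With the tool pointing down it reaches from about 0.375 to 0.925 m from the base axis. Payload 5.7 kg.
Tool frame: the origin (TCP) lies at the very end of the fingers, on their centre line; the grasp point (between the pads) lies 19 mm behind it (env.tcp_to_grasp is the z of the grasp point in the tool frame, in m); z points along the fingers, y is the line along which they close (so a half turn about z gives the same grasp; the last joint's range is limited). The gripper opens to 88 mm and grips with 3 to 60 N. Pads are 20 mm wide; open, the fingers measure 115 mm over their backs; the gripper's body (75 mm by 178 mm) begins 61 mm behind the grasp point.
Start: joints at [-75.98, 20.558, 86.54, -0, 72.909, -6.595], TCP at [0.211, -0.562, 0.194] pointing down, gripper open.
Joint ranges: [-170.27, 170.27], [-57.76, 135], [12.27, 136.19], [-55.21, 235.2], [11.17, 155.16], [-170.74, 170.74]. Speed limits (degrees/s): [136.94, 136.94, 180, 180, 180, 180].

### API

Orientations are given as [roll, pitch, yaw] about the fixed x, y, z axes, in that order (R = Rz(yaw) Ry(pitch) Rx(roll)).
In Python, from workcell import status, cams, workorder, env gives the robot as it stands.
- The arm moves only by the tool carry_out, never from a script. Its argument "series" is one flat list of numbers, 7 for each row, row after row: the shift along the tool's x, y, z in m, then the turn, a rotation vector about the tool's x, y, z in rad, then the opening, from 0 (shut) to 1 (fully open). In form: [dx, dy, dz, wx, wy, wz, grip, dx, dy, dz, wx, wy, wz, grip, ...]. A call has 1 to 8 rows; each row is the pose to reach, as a shift and turn from the pose commanded when the call began, along the tool's axes at that moment; what a row does not reach only later rows make up. A row lasts 1/10 s, in which the tool goes at most 50 mm and 8.59 degrees, less where a joint would pass 70% of its speed; a pose out of reach is approached as far as the arm can. A call with a gripper value outside its range is refused whole. The fingers move at their own pace and stop on an object; "squeeze" is the grip in N (left out, the last holds). Time passes only in rows, so rows that repeat a pose let the fingers close. It gives the time, the measured TCP pose, the force, the opening and the grip force at its end, in the units of the state.
- status.get_obs(): the state, without advancing time (a new reading comes with each control period).
- cams.capture(name): name is "side" or "top" or "wrist"; returns the picture (400x640x3 uint8, red, green, blue); there is no depth.
- cams.camera_info(name): a dict with "fx", "fy", "cx", "cy" (pixels), "rvec" (rotation vector, rad) and "tvec" (3), from world to camera coordinates, as OpenCV has them. Camera axes: x right, y down, z forward; pixel columns grow to the right and rows downward; lengths in m; the calibration is good to about 2 mm. A picture is of the moment at which its call begins: read the wrist's pose just before it. camera_info takes no time and is no camera call; for the wrist camera it gives the pose at the moment of the call.
- workorder.close_job(): hands the job in; it is judged then, once.
The state is a dict: "clock": time; "qpos": joint angles; "qd": joint speeds; "joint_torque": joint torques, N m; "ee_pos": TCP position; "orientation": TCP orientation; "wrist_force": force on the tool from outside, world axes, zero at the start; "wrist_torque": the same for the moment, N m; "width": finger opening in m; "grip_force": force on a finger pad.
Only numpy, scipy, OpenCV 4.12 (cv2) and the standard library are available. Lean on these libraries where they do the work, as an engineer would, in place of code of your own. Each camera call takes 0.05 s, during which the arm holds its last target. There are 200 camera calls.

### The job

A proof test on the bend tester has just bent one of the four square steel bars lying on the plywood board. Put the bent bar in the red scrap tray so that it lies wholly inside, and turn the tester's red-winged reset knob anticlockwise, all the way back to its zero stop, so that the peak pointer reads zero for the next test. Leave the straight bars where they lie.

Things in the scene. Friction and masses are not known exactly. Their poses are not given: they have to be found in the camera images.
- tester: Fixed green bench bend tester: a box 190 x 190 x 50 mm with a round white dial on top (176 mm across, face at z = 55 mm); on its +x side a bed 110 mm long with two steel rollers, 71 mm high. Origin: on the vertical axis of dial and knob, at bench level. The green zero mark lies 135 degrees anticlockwise from its x axis; the scale runs clockwise from there over 270 degrees.
- reset_knob (a joint): Angle of the knob and its pointer, rad: 0 at the zero stop, growing clockwise seen from above, up to 4.7. Stiff (0.08 N m), stays where left. Black knob 34 mm across, z = 56 to 92 mm, with one red wing 12 mm thick out to 62 mm from the axis, z = 60 to 90 mm, that can be pushed or pinched; its direction, anticlockwise from the tester's x axis, is 2.356 minus this value.
- stop_pin (a point): Top of the brass zero stop pin on the dial, 10 mm thick, z = 84 mm, 56 mm from the axis; the wing lies against it at zero. The thin red pointer under the wing (below z = 61 mm) reaches 78 mm from the axis.
- wing_mid (a point): Point in the middle of the red wing, 45 mm from the knob's axis, 75 mm above the bench. Its x axis points outwards along the wing.
- board: Fixed plywood board 380 x 240 x 12 mm on which the four bars lie, two by two. Origin: centre of its underside; x along its length.
- bent_bar: The bent steel bar, loose, 16 mm square, about 0.3 kg, lying on the board: two legs of 75 mm that make a kink of 35 degrees in the horizontal plane. Origin: at the kink, on the underside, on the bar's centre line. The first leg runs from the origin along -x; the second along +x turned 35 degrees towards +y.
- bent_grip (a point): Point on the first leg of the bent bar, 20 mm from the kink, at mid height (8 mm above its underside): pinch here across the bar (along its y axis). Axes as the bent bar's.
- bent_end1 (a point): Centre of the end of the bent bar's first leg, at mid height (8 mm above its underside).
- bent_end2 (a point): Centre of the end of the bent bar's second leg, at mid height.
- bar_a: A straight good steel bar, loose, 150 mm long along x, 16 mm square, on the board, to be left alone. Origin: centre of its underside.
- bar_b: A straight good steel bar, loose, 150 mm long along x, 16 mm square, on the board, to be left alone. Origin: centre of its underside.
- bar_c: A straight good steel bar, loose, 150 mm long along x, 16 mm square, on the board, to be left alone. Origin: centre of its underside.
- scrap_tray: Fixed red open tray 240 (x) x 150 (y) mm, 45 mm high, walls 4 mm, inner floor 4 mm above the bench. Origin: centre of its underside.

How it is judged:
By the outcome, as a careful person would: the job done as asked, in the order asked, and still so for the second after the job is handed in, with the robot touching nothing.
It also fails if it takes over 64 s, if anything falls off the work surface, if the arm or the gripper's body presses on something with over 40 N, if the wrist force passes 120 N, or if a joint passes its speed limit or range.

## Working session

There is one attempt and no reset: what is moved stays moved. The work goes in short steps, Python scripts to look and compute and a tool call to move; the robot and the scene stay as the last step left them, time stands still between calls to the robot, and variables do not carry over. Pictures are saved under pics/ and viewed, at most 12 in all, crops included, and the job is handed in when it is done.

Besides the shell and the picture viewer there is one more tool, called as name(argument=value, ...) on one line, values as JSON. carry_out: Moves the arm, as the interface text tells. Its arguments: {"type":"object","properties":{"series":{"type":"array","items":{"type":"number"}},"squeeze":{"type":"number"}},"required":["series"]}

```bash
ls; mkdir -p pics; python3 - <<'E'
from workcell import status,cams,env
import cv2,numpy as np
o=status.get_obs();print(o['clock'],o['ee_pos'],o['orientation'],o['width'],env.tcp_to_grasp)
for n in['top','side']:
    im=cams.capture(n);cv2.imwrite(f'pics/{n}0.png',im[:,:,::-1]);c=cams.camera_info(n);print(n,c)
    R=cv2.Rodrigues(np.array(c['rvec']))[0];print(-R.T@np.array(c['tvec']))
E
```

```text
pics
0.0 [ 0.21108604 -0.56085607  0.19270587] [-1.79895122e+02 -1.25889986e-02  2.06175268e+01] 0.08766379774141375 -0.0187
top {'fx': 496.4814540553635, 'fy': 496.4814540553635, 'cx': 317.5560511660881, 'cy': 195.70696586682445, 'rvec': array([ 2.19535123, -2.15850839,  0.08836485]), 'tvec': array([-0.03302946,  0.54777929,  1.18867707])}
[ 0.44649933 -0.02821898  1.23042606]
side {'fx': 513.9819054779747, 'fy': 513.9819054779747, 'cx': 322.65269829289934, 'cy': 203.92984659541943, 'rvec': array([ 0.86307041, -2.52929463,  1.05192804]), 'tvec': array([0.41811519, 0.32369494, 1.03463248])}
[-7.21136753e-04  6.49675952e-01  9.63319126e-01]
```

View pics/top0.png

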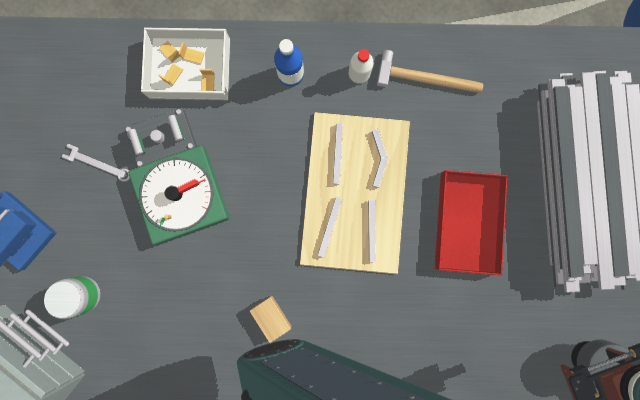

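View pics/side0.png

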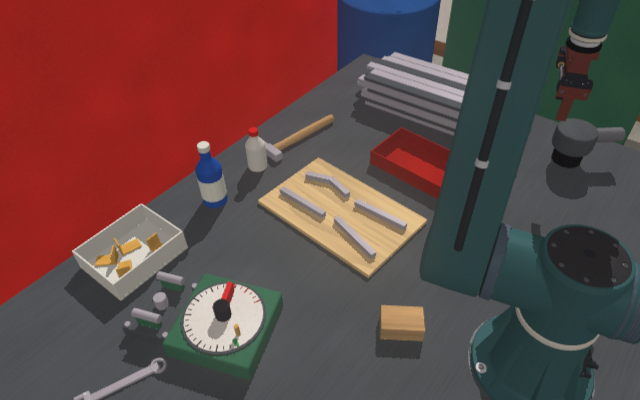

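The top view shows the bent bar with its kink near (386,158) and its ends near (376,131) and (376,187). The tray centre is near (472,222). The tester knob is near (174,193), with its red wing pointing right towards (203,183) and the zero mark at about (166,218). The side view agrees.

```bash
cat >h.py <<'E'
import cv2,numpy as np
from workcell import status,cams
def ray(n,uv,z,c=None):
    c=c or cams.camera_info(n);R=cv2.Rodrigues(np.array(c['rvec']))[0];o=-R.T@np.array(c['tvec'])
    uv=np.atleast_2d(uv).astype(float)
    d=np.c_[(uv[:,0]-c['cx'])/c['fx'],(uv[:,1]-c['cy'])/c['fy'],np.ones(len(uv))]@R
    return (o+d*((z-o[2])/d[:,2])[:,None])[:,:2]
def blobs(m,amin):
    m=cv2.morphologyEx(m.astype(np.uint8),cv2.MORPH_OPEN,np.ones((2,2)))
    return [k for k in cv2.findContours(m,cv2.RETR_EXTERNAL,cv2.CHAIN_APPROX_NONE)[0] if cv2.contourArea(k)>amin]
E
python3 - <<'E'
from h import *
im=cv2.imread('pics/top0.png');hsv=cv2.cvtColor(im,cv2.COLOR_BGR2HSV);H,S,V=cv2.split(hsv)
reg=np.zeros(S.shape,bool);reg[120:268,308:402]=1
for k in blobs((S<60)&(V>100)&reg,100):
    p=ray('top',k[:,0],.028);r=cv2.minAreaRect(p.astype(np.float32)*1000);print('bar',cv2.boundingRect(k),np.round(r[0]),np.round(r[1]),round(r[2]))
    q=cv2.approxPolyDP(k,3,True)[:,0]
    if r[1][0]>22 and r[1][1]>22: print(np.c_[q,ray('top',q,.028)].round(3))
red=((H<8)|(H>172))&(S>120)&(V>80)
t=red.copy();t[:,:430]=0;t[:,520:]=0;t[:160]=0;t[290:]=0
for k in blobs(t,500):
    for z in(.0,.045):
        r=cv2.minAreaRect((ray('top',k[:,0],z)*1000).astype(np.float32));print('tray',z,r, cv2.boxPoints(r).round().tolist())
w=red.copy();w[:,215:]=0;w[:,140:165]=0;w[:160]=0;w[225:]=0
w&=(np.arange(640)>150)[None]
for k in blobs(w,15):
    p=ray('top',k[:,0],.09);r=cv2.minAreaRect((p*1000).astype(np.float32));print('wing',cv2.boundingRect(k),r)
wh=(S<40)&(V>180);wh[:,:135]=0;wh[:,215:]=0;wh[:155]=0;wh[235:]=0
k=max(blobs(wh,300),key=cv2.contourArea);p=ray('top',k[:,0],.055);print('dial',cv2.minEnclosingCircle((p*1000).astype(np.float32)),cv2.fitEllipse((cv2.convexHull((p*1000).astype(np.float32)))))
g=(H>60)&(H<90)&(S>80)&(V>40);g[:,:120]=0;g[:,235:]=0;g[:140]=0;g[250:]=0
k=max(blobs(g,300),key=cv2.contourArea);p=ray('top',k[:,0],.05);print('box',cv2.minAreaRect((p*1000).astype(np.float32)))
bl=(V<50);bl[:,:155]=0;bl[:,195:]=0;bl[:175]=0;bl[210:]=0
for k in blobs(bl,40):print('knob',cv2.minEnclosingCircle((ray('top',k[:,0],.092)*1000).astype(np.float32)))
c=cv2.resize(im[115:280,120:520],None,fx=2,fy=2);cv2.imwrite('pics/crop.png',c)
E
```

```text
bar (369, 201, 9, 63) [ 463. -159.] [150.  19.] 2
bar (319, 197, 24, 62) [471. -58.] [ 18. 151.] 73
bar (373, 130, 16, 59) [ 641. -177.] [143.  36.] 2
[[ 3.76e+02  1.30e+02  7.12e-01 -1.65e-01]
 [ 3.73e+02  1.36e+02  6.97e-01 -1.57e-01]
 [ 3.81e+02  1.62e+02  6.33e-01 -1.77e-01]
 [ 3.74e+02  1.87e+02  5.71e-01 -1.61e-01]
 [ 3.79e+02  1.88e+02  5.69e-01 -1.73e-01]
 [ 3.88e+02  1.57e+02  6.46e-01 -1.94e-01]]
bar (334, 124, 10, 62) [650. -74.] [ 18. 152.] 88
tray 0.0 ((489.79833984375, -406.47528076171875), (165.9950408935547, 249.00933837890625), 86.0400619506836) [[360.0, -481.0], [608.0, -498.0], [620.0, -332.0], [371.0, -315.0]]
tray 0.045 ((488.21484375, -392.6413879394531), (159.92416381835938, 239.90243530273438), 86.04008483886719) [[363.0, -464.0], [602.0, -481.0], [613.0, -321.0], [374.0, -305.0]]
wing (179, 181, 22, 13) ((558.9854736328125, 273.26727294921875), (14.660277366638184, 52.324642181396484), 27.87362289428711)
dial ((542.1469116210938, 311.0868835449219), 82.24493408203125) ((542.0578002929688, 310.9938049316406), (162.5829620361328, 163.82212829589844), 38.82253646850586)
box ((541.2586059570312, 306.26361083984375), (190.5181884765625, 193.33297729492188), 20.705209732055664)
```

```bash
cat >>h.py <<'E'
from scipy.spatial.transform import Rotation as Ro
def goal(x,y,z,yaw):
    o=status.get_obs();R=Ro.from_euler('xyz',o['orientation'],degrees=True)
    print(round(float(o['clock']),2),np.round(o['ee_pos'],4),np.round(o['orientation'],2),'w',round(float(o['width']),4),'g',np.round(o['grip_force'],1),'F',np.round(o['wrist_force'],1),'j6',round(float(o['qpos'][5])))
    G=Ro.from_euler('xyz',[180,0,yaw],degrees=True)
    print('->',np.round(R.inv().apply(np.array([x,y,z])-o['ee_pos']),4),np.round((R.inv()*G).as_rotvec(),3))
E
python3 -c "
from h import *
goal(.621,-.180,.15,-14.8)"
```

```text
0.1 [ 0.2111 -0.5609  0.1928] [-1.7991e+02 -1.0000e-02  2.0620e+01] w 0.0879 g 0.0 F [-0.  -0.1  0.3] j6 -7
-> [ 0.5178 -0.2121  0.0432] [-0.002  0.     0.618]
```

View pics/crop.png

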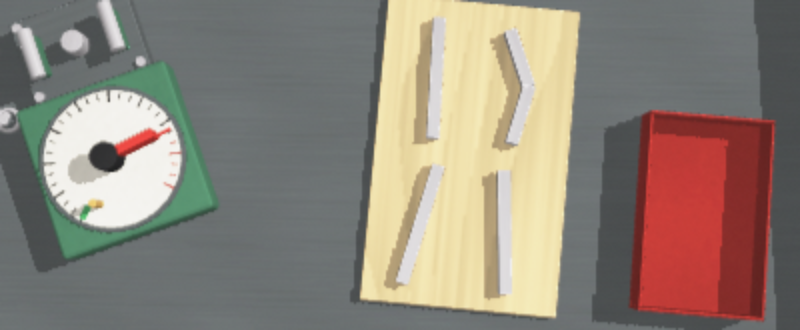

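The crop confirms the layout: bent bar at upper right of the board, wing pointing right and slightly up, brass pin and green zero mark at lower left of the dial.

carry_out(series=[0.06,-0.025,0,0,0,0.07,0.6,0.15,-0.06,0,0,0,0.2,0.6,0.25,-0.1,0,0,0,0.35,0.6,0.35,-0.14,0,0,0,0.5,0.6,0.518,-0.212,0.02,0,0,0.618,0.6,0.518,-0.212,0.043,0,0,0.618,0.6,0.518,-0.212,0.043,0,0,0.618,0.6,0.518,-0.212,0.043,0,0,0.618,0.6])

```text
clock: 0.9
ee_pos: [0.4985, -0.2951, 0.1716]
orientation: [-180.0, 0.0, -14.8]
wrist_force: [-0.2, -0.8, 0.2]
width: 0.0528
grip_force: 0.0
```

```bash
python3 -c "
from h import *
goal(.621,-.180,.15,-14.8)"
```

```text
0.9 [ 0.4985 -0.2951  0.1716] [-1.7999e+02  2.0000e-02 -1.4800e+01] w 0.0528 g 0.0 F [-0.2 -0.8  0.2] j6 67
-> [ 0.0891 -0.1426  0.0216] [-0.  0. -0.]
```

carry_out(series=[0.089,-0.142,0.022,0,0,0,0.6,0.089,-0.142,0.022,0,0,0,0.6,0.089,-0.142,0.022,0,0,0,0.6,0.089,-0.142,0.022,0,0,0,0.6,0.089,-0.142,0.022,0,0,0,0.6,0.089,-0.142,0.022,0,0,0,0.6])

```text
clock: 1.5
ee_pos: [0.6189, -0.1826, 0.1496]
orientation: [180.0, 0.1, -14.8]
wrist_force: [-0.1, -0.5, -0.1]
width: 0.0527
grip_force: 0.0
```

```bash
python3 - <<'E'
from h import *
c=cams.camera_info('wrist')
im=cams.capture('wrist');cv2.imwrite('pics/w1.png',im[:,:,::-1])
hsv=cv2.cvtColor(im,cv2.COLOR_RGB2HSV);H,S,V=cv2.split(hsv)
for k in blobs((S<60)&(V>100),800):
    q=cv2.approxPolyDP(k,6,True)[:,0]; print(cv2.contourArea(k));print(np.c_[q,ray('wrist',q,.028,c)].round(3))
goal(.621,-.180,.02,-14.8)
E
```

```text
3218.5
[[ 2.10e+02  3.33e+02  4.80e-01 -1.20e-02]
 [ 4.12e+02  3.33e+02  4.18e-01 -2.49e-01]
 [ 4.04e+02  3.17e+02  4.42e-01 -2.43e-01]
 [ 2.11e+02  3.16e+02  5.02e-01 -2.20e-02]]
959.5
[[2.60e+01 3.33e+02 5.37e-01 2.03e-01]
 [8.50e+01 3.33e+02 5.18e-01 1.34e-01]
 [8.00e+01 3.16e+02 5.42e-01 1.29e-01]
 [2.90e+01 3.16e+02 5.57e-01 1.87e-01]]
1906.5
[[ 3.80e+02  2.03e+02  5.88e-01 -2.44e-01]
 [ 3.79e+02  2.21e+02  5.69e-01 -2.39e-01]
 [ 4.12e+02  2.13e+02  5.69e-01 -2.75e-01]
 [ 3.79e+02  2.33e+02  5.55e-01 -2.36e-01]
 [ 4.15e+02  2.80e+02  4.88e-01 -2.64e-01]
 [ 4.10e+02  1.96e+02  5.88e-01 -2.76e-01]]
2734.5
[[ 1.77e+02  1.15e+02  7.27e-01 -7.00e-02]
 [ 2.20e+02  2.49e+02  5.81e-01 -6.20e-02]
 [ 2.34e+02  2.49e+02  5.77e-01 -7.70e-02]
 [ 1.97e+02  1.16e+02  7.21e-01 -8.80e-02]]
2208.0
[[ 2.78e+02  1.00e+02  7.15e-01 -1.69e-01]
 [ 2.66e+02  1.10e+02  7.09e-01 -1.55e-01]
 [ 3.07e+02  1.71e+02  6.41e-01 -1.78e-01]
 [ 3.05e+02  2.33e+02  5.76e-01 -1.58e-01]
 [ 3.19e+02  2.34e+02  5.71e-01 -1.72e-01]
 [ 3.22e+02  1.66e+02  6.42e-01 -1.94e-01]]
65970.5
[[ 0.00e+00  2.81e+02  6.08e-01  1.95
[... 4056 characters left out ...]
+01  2.07e+02  6.76e-01  1.06e-01]
 [ 7.90e+01  2.00e+02  6.73e-01  6.30e-02]
 [ 3.70e+01  2.16e+02  6.68e-01  1.15e-01]
 [ 1.16e+02  2.05e+02  6.58e-01  2.80e-02]
 [ 0.00e+00  2.37e+02  6.56e-01  1.67e-01]
 [ 0.00e+00  2.50e+02  6.42e-01  1.75e-01]
 [ 2.60e+01  2.45e+02  6.40e-01  1.44e-01]
 [ 0.00e+00  2.54e+02  6.38e-01  1.77e-01]]
1459.0
[[0.00e+00 0.00e+00 8.59e-01 4.50e-02]
 [0.00e+00 4.30e+01 8.28e-01 6.40e-02]
 [2.50e+01 4.00e+01 8.24e-01 4.00e-02]
 [3.60e+01 2.50e+01 8.33e-01 2.40e-02]
 [3.50e+01 0.00e+00 8.51e-01 1.50e-02]]
1.55 [ 0.6186 -0.1832  0.1499] [ 1.7997e+02  7.0000e-02 -1.4820e+01] w 0.0526 g 0.0 F [ 0.2 -0.2  0.6] j6 82
-> [ 0.0017 -0.0038  0.1299] [ 0.001  0.001 -0.   ]
```

View pics/w1.png

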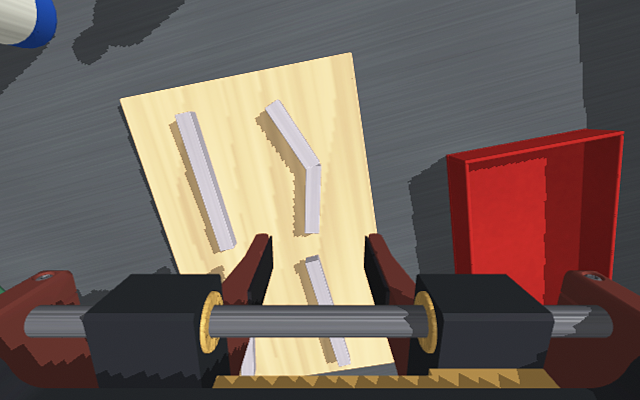

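The wrist view shows the bent bar between the fingers, kink at (315,168) and near end at (312,233). Casting gives the kink at (0.642,-0.186), which agrees with the top camera to 2 mm.

carry_out(series=[0.002,-0.003,0.045,0,0,0,0.6,0.002,-0.003,0.09,0,0,0,0.6,0.002,-0.003,0.12,0,0,0,0.6,0.002,-0.003,0.134,0,0,0,0.6,0.002,-0.003,0.134,0,0,0,0.6,0.002,-0.003,0.134,0,0,0,0.6])

```text
clock: 2.15
ee_pos: [0.6231, -0.1812, 0.0174]
orientation: [180.0, -0.1, -14.9]
wrist_force: [1.1, -0.4, -0.3]
width: 0.0529
grip_force: 0.0
```

carry_out(series=[0,0,0,0,0,0,0.05,0,0,0,0,0,0,0.05,0,0,0,0,0,0,0.05,0,0,0,0,0,0,0.05,0,0,0,0,0,0,0.05,0,0,0,0,0,0,0.05,0,0,0,0,0,0,0.05,0,0,0,0,0,0,0.05], squeeze=45)

```text
clock: 2.95
ee_pos: [0.6224, -0.1799, 0.016]
orientation: [-180.0, 0.0, -14.8]
wrist_force: [1.1, 1.4, 0.4]
width: 0.0045
grip_force: 0.0
```

```bash
python3 - <<'E'
from h import *
for n in('top','side'):
    im=cams.capture(n)[:,:,::-1];cv2.imwrite(f'pics/{n}2.png',im)
a=cv2.imread('pics/top2.png')[110:270,300:420];b=cv2.imread('pics/side2.png')[150:280,250:420]
b=cv2.resize(b,(400,306));a=cv2.resize(a,(400,533));o=np.zeros((533,800,3),np.uint8);o[:,:400]=a;o[:306,400:]=b;cv2.imwrite('pics/c2.png',o)
E
```

```text
(no output)
```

View pics/c2.png

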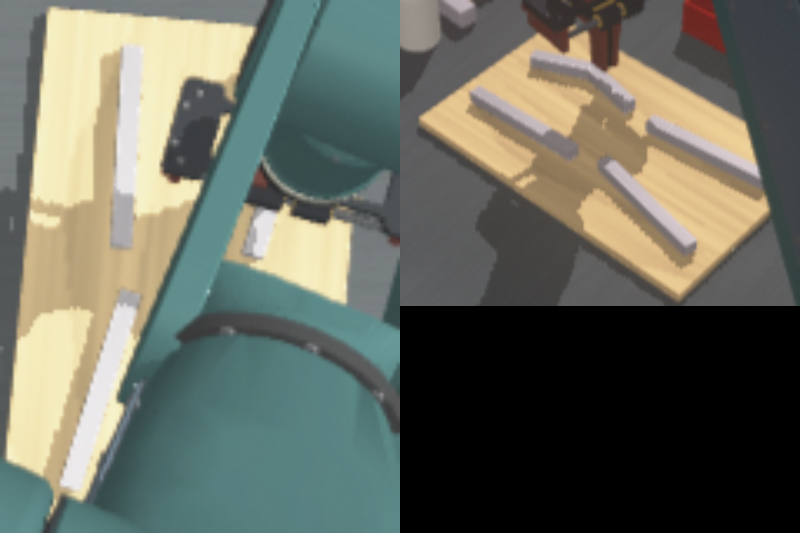

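The right crop shows the shut fingers standing just behind (or over) the bent bar's kink, not holding it. I'll check the bar's place and where the TCP projects.

```bash
python3 - <<'E'
from h import *
c=cams.camera_info('side')
for f in('side0','side2'):
    im=cv2.imread(f'pics/{f}.png');H,S,V=cv2.split(cv2.cvtColor(im,cv2.COLOR_BGR2HSV))
    reg=np.zeros(S.shape,bool);reg[168:202,300:352]=1
    for k in blobs((S<60)&(V>95)&reg,60):
        q=cv2.approxPolyDP(k,2.5,True)[:,0];print(f,np.c_[q,ray('side',q,.028)].round(3))
o=status.get_obs()
print(o['ee_pos'],o['width'],o['grip_force'],cv2.projectPoints(np.array([o['ee_pos'],[.622,-.18,.028],[.642,-.186,.028]]),c['rvec'],c['tvec'],np.array([[c['fx'],0,c['cx']],[0,c['fy'],c['cy']],[0,0,1]]),None)[0].round(1))
cv2.imwrite('pics/c3.png',cv2.resize(cv2.imread('pics/side2.png')[140:215,290:370],(640,600),interpolation=0))
E
```

```text
side0 [[ 3.06e+02  1.74e+02  7.11e-01 -1.54e-01]
 [ 3.07e+02  1.79e+02  6.95e-01 -1.40e-01]
 [ 3.30e+02  1.84e+02  6.33e-01 -1.62e-01]
 [ 3.46e+02  1.98e+02  5.66e-01 -1.44e-01]
 [ 3.50e+02  1.96e+02  5.62e-01 -1.56e-01]
 [ 3.50e+02  1.92e+02  5.71e-01 -1.69e-01]
 [ 3.34e+02  1.78e+02  6.39e-01 -1.88e-01]
 [ 3.10e+02  1.72e+02  7.07e-01 -1.68e-01]]
side2 [[ 3.07e+02  1.73e+02  7.11e-01 -1.59e-01]
 [ 3.07e+02  1.79e+02  6.95e-01 -1.40e-01]
 [ 3.30e+02  1.84e+02  6.33e-01 -1.62e-01]
 [ 3.46e+02  1.98e+02  5.66e-01 -1.44e-01]
 [ 3.50e+02  1.96e+02  5.62e-01 -1.56e-01]
 [ 3.50e+02  1.92e+02  5.71e-01 -1.69e-01]
 [ 3.32e+02  1.77e+02  6.46e-01 -1.88e-01]]
[ 0.6224376  -0.17988873  0.01599266] 0.004172207430848224 0.0 [[[337.  185.2]]

 [[337.2 182. ]]

 [[332.7 177.9]]]
```

View pics/c3.png

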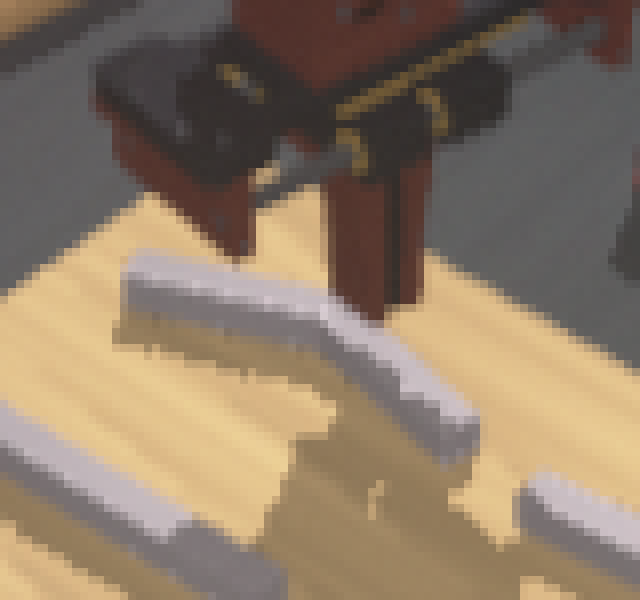

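The shut fingertips are visible at full-image px about (336,180) and (341,178), higher than the projected TCP at (337,185). I'll cast these to find the offset.

```bash
python3 - <<'E'
from h import *
for z in(.016,.028,.035):print(z,ray('side',[[340.6,178],[338,178.5],[336.5,180.3]],z).round(4))
im=cv2.imread('pics/top2.png');c=cams.camera_info('top')
# wrist view: bar and finger tips
w=cams.capture('wrist')[:,:,::-1];cv2.imwrite('pics/w3.png',w);goal(.62,-.18,.1,-15)
E
```

```text
0.016 [[ 0.6324 -0.2095]
 [ 0.6369 -0.2035]
 [ 0.6357 -0.195 ]]
0.028 [[ 0.6244 -0.1986]
 [ 0.6288 -0.1927]
 [ 0.6276 -0.1843]]
0.035 [[ 0.6197 -0.1923]
 [ 0.6241 -0.1864]
 [ 0.6229 -0.1781]]
3.1 [ 0.6224 -0.1799  0.016 ] [-1.7999e+02  1.0000e-02 -1.4790e+01] w 0.0043 g 0.0 F [ 0.  -0.6  0.1] j6 83
-> [-0.0023  0.0007 -0.084 ] [-0.     0.     0.004]
```

View pics/w3.png

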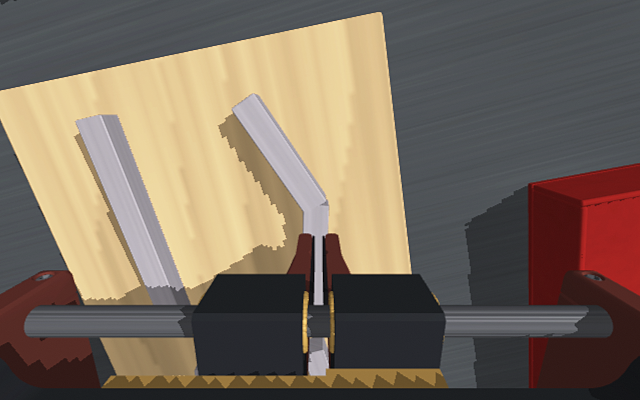

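The wrist view shows the bar through the gap between the shut fingertips at (318,260), so the fingers are centred but above the bar. The side cast also puts the tips near z = 0.034, about 18 mm above the reported height. I'll open and go lower in small steps while watching the force.

carry_out(series=[0,0,0,0,0,0,0.6,0,0,0,0,0,0,0.6,0,0,0,0,0,0,0.6,0,0,0,0,0,0,0.6,0,0,0,0,0,0,0.6,0,0,0.003,0,0,0,0.6,0,0,0.006,0,0,0,0.6,0,0,0.006,0,0,0,0.6])

```text
clock: 3.9
ee_pos: [0.6219, -0.1797, 0.0094]
orientation: [-180.0, 0.1, -14.8]
wrist_force: [0.0, -0.7, 0.1]
width: 0.0524
grip_force: 0.0
```

carry_out(series=[0,0,0.002,0,0,0,0.6,0,0,0.004,0,0,0,0.6,0,0,0.006,0,0,0,0.6,0,0,0.006,0,0,0,0.6])

```text
clock: 4.3
ee_pos: [0.6222, -0.1798, 0.0037]
orientation: [-180.0, 0.0, -14.8]
wrist_force: [-0.8, 0.2, -0.3]
width: 0.0526
grip_force: 0.0
```

carry_out(series=[0,0,0.002,0,0,0,0.6,0,0,0.004,0,0,0,0.6,0,0,0.006,0,0,0,0.6,0,0,0.006,0,0,0,0.6])

```text
clock: 4.7
ee_pos: [0.6222, -0.1798, -0.0023]
orientation: [-180.0, 0.0, -14.8]
wrist_force: [-0.1, 0.2, -0.7]
width: 0.053
grip_force: 0.0
```

carry_out(series=[0,0,0,0,0,0,0.05,0,0,0,0,0,0,0.05,0,0,0,0,0,0,0.05,0,0,0,0,0,0,0.05,0,0,0,0,0,0,0.05,0,0,0,0,0,0,0.05,0,0,0,0,0,0,0.05,0,0,0,0,0,0,0.05], squeeze=45)

```text
clock: 5.5
ee_pos: [0.6233, -0.1802, -0.0007]
orientation: [180.0, -0.1, -14.8]
wrist_force: [-1.3, 2.1, 7.4]
width: 0.0046
grip_force: 3.5
```

```bash
python3 - <<'E'
from h import *
im=cams.capture('side')[:,:,::-1];cv2.imwrite('pics/side4.png',im);w=cams.capture('wrist')[:,:,::-1]
goal(.62,-.18,.1,-15)
o=np.zeros((600,800,3),np.uint8);o[:,:480]=cv2.resize(im[140:215,290:350],(480,600),interpolation=0);o[:400,480:]=cv2.resize(w[150:350,240:400],(320,400));cv2.imwrite('pics/c4.png',o)
E
```

```text
5.6 [ 0.6233 -0.1802 -0.0007] [-1.80e+02 -1.00e-01 -1.48e+01] w 0.0047 g 3.6 F [-0.3  0.9  7.4] j6 83
-> [-0.0031  0.0007 -0.1007] [-0.    -0.002  0.004]
```

View pics/c4.png

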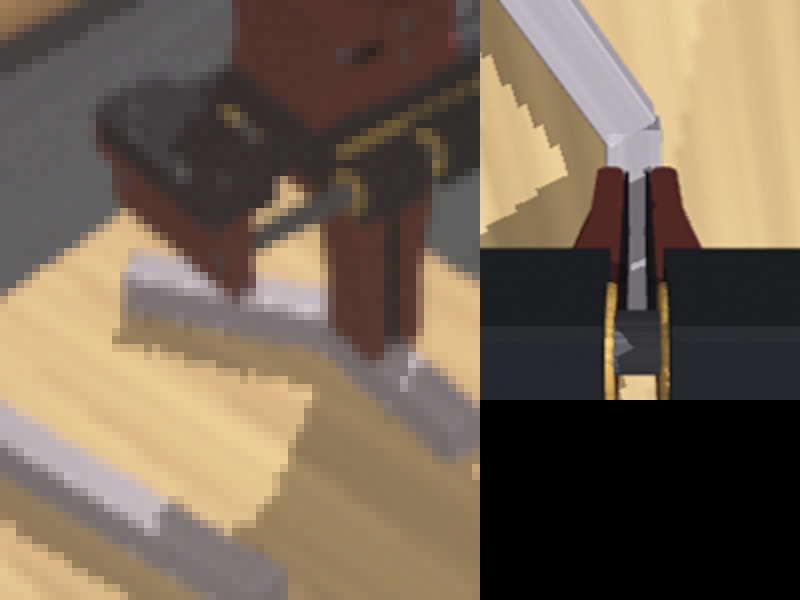

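The crops show the fingertips resting on the bar's top (7 N upward), so the true tip height is the reported z plus about 29 mm. I'll open, go 11 mm lower and close again.

carry_out(series=[0,0,0,0,0,0,0.6,0,0,0,0,0,0,0.6,0,0,0,0,0,0,0.6,0,0,0,0,0,0,0.6,0,0,0,0,0,0,0.6,0,0,0.003,0,0,0,0.6,0,0,0.006,0,0,0,0.6,0,0,0.006,0,0,0,0.6])

```text
clock: 6.4
ee_pos: [0.6219, -0.1796, -0.0087]
orientation: [-180.0, 0.1, -14.8]
wrist_force: [-0.1, -0.4, -0.4]
width: 0.0527
grip_force: 0.0
```

carry_out(series=[0,0,0.002,0,0,0,0.6,0,0,0.004,0,0,0,0.6,0,0,0.005,0,0,0,0.6,0,0,0.005,0,0,0,0.6])

```text
clock: 6.8
ee_pos: [0.6223, -0.1798, -0.0131]
orientation: [-180.0, 0.0, -14.8]
wrist_force: [0.3, 0.2, -0.0]
width: 0.0529
grip_force: 0.0
```

carry_out(series=[0,0,0,0,0,0,0.05,0,0,0,0,0,0,0.05,0,0,0,0,0,0,0.05,0,0,0,0,0,0,0.05,0,0,0,0,0,0,0.05,0,0,0,0,0,0,0.05,0,0,0,0,0,0,0.05,0,0,0,0,0,0,0.05], squeeze=45)

```text
clock: 7.6
ee_pos: [0.6225, -0.1798, -0.0129]
orientation: [-180.0, 0.0, -14.8]
wrist_force: [0.2, 0.3, 1.4]
width: 0.0157
grip_force: 45.0
```

Gripped: width 15.7 mm at 45 N. Lifting.

carry_out(series=[0,0,-0.02,0,0,0,0.05,0,0,-0.05,0,0,0,0.05,0,0,-0.09,0,0,0,0.05,0,0,-0.12,0,0,0,0.05,0,0,-0.12,0,0,0,0.05,0,0,-0.12,0,0,0,0.05])

```text
clock: 8.2
ee_pos: [0.6221, -0.1799, 0.1067]
orientation: [180.0, 0.0, -14.8]
wrist_force: [-0.2, -0.0, -3.3]
width: 0.0156
grip_force: 45.0
```

```bash
python3 - <<'E'
from h import *
goal(.4695,-.4,.107,-21.5)
E
```

```text
8.2 [ 0.6221 -0.1799  0.1067] [ 1.80e+02  1.00e-02 -1.48e+01] w 0.0156 g 45.0 F [-0.2 -0.  -3.3] j6 83
-> [-0.0914  0.2518 -0.0003] [0.    0.    0.117]
```

Weight is on the wrist (3 N), so the bar is held. Moving to the tray.

carry_out(series=[-0.01,0.028,0,0,0,0.015,0.05,-0.024,0.065,0,0,0,0.03,0.05,-0.038,0.105,0,0,0,0.05,0.05,-0.053,0.145,0,0,0,0.07,0.05,-0.068,0.185,0,0,0,0.09,0.05,-0.08,0.22,0,0,0,0.105,0.05,-0.091,0.252,0,0,0,0.117,0.05,-0.091,0.252,0,0,0,0.117,0.05])

```text
clock: 9.0
ee_pos: [0.4663, -0.4028, 0.1043]
orientation: [180.0, 0.2, -21.7]
wrist_force: [-0.7, 0.4, -3.4]
width: 0.0154
grip_force: 45.0
```

```bash
python3 - <<'E'
from h import *
cv2.imwrite('pics/top5.png',cams.capture('top')[:,:,::-1])
goal(.4695,-.4,-.010,-21.5)
E
```

```text
9.05 [ 0.4675 -0.4008  0.1043] [-179.91    0.24  -21.69] w 0.0156 g 45.0 F [ 0.5  0.2 -3. ] j6 65
-> [ 0.0021 -0.0013  0.1143] [-0.002  0.004 -0.003]
```

View pics/top5.png

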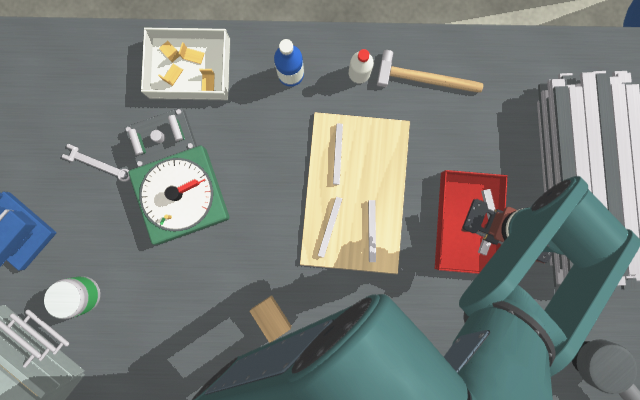

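The view shows the bar held over the tray, from about (488,190) to (485,253), with the three straight bars unmoved. Lowering.

carry_out(series=[0.002,-0.001,0.03,0,0,0,0.05,0.002,-0.001,0.06,0,0,0,0.05,0.002,-0.001,0.09,0,0,0,0.05,0.002,-0.001,0.11,0,0,0,0.05,0.002,-0.001,0.118,0,0,0,0.05,0.002,-0.001,0.121,0,0,0,0.05,0.002,-0.001,0.122,0,0,0,0.05,0.002,-0.001,0.122,0,0,0,0.05])

```text
clock: 9.85
ee_pos: [0.473, -0.4005, -0.0142]
orientation: [180.0, -0.1, -21.5]
wrist_force: [-0.6, 0.8, -3.1]
width: 0.0156
grip_force: 45.0
```

carry_out(series=[0,0,0.002,0,0,0,0.05,0,0,0.002,0,0,0,0.05,0,0,0.002,0,0,0,0.5,0,0,0.002,0,0,0,0.5,0,0,0.002,0,0,0,0.5,0,0,0.002,0,0,0,0.5,0,0,0.002,0,0,0,0.5,0,0,0.002,0,0,0,0.5])

```text
clock: 10.65
ee_pos: [0.4724, -0.4002, -0.0169]
orientation: [-180.0, -0.0, -21.5]
wrist_force: [0.2, -0.1, -0.6]
width: 0.0437
grip_force: 0.0
```

carry_out(series=[0,0,-0.03,0,0,0,0.5,0,0,-0.07,0,0,0,0.5,0,0,-0.11,0,0,0,0.5,0,0,-0.15,0,0,0,0.3,0,0,-0.18,0,0,0,0,0,0,-0.18,0,0,0,0])

```text
clock: 11.25
ee_pos: [0.4749, -0.4027, 0.1682]
orientation: [179.8, -0.5, -21.5]
wrist_force: [-0.5, -0.7, 0.4]
width: 0.0236
grip_force: 0.0
```

```bash
python3 - <<'E'
from h import *
goal(.54,0,.17,0)
a=np.deg2rad(-62-50)
print(.541+.042*np.cos(a),.310+.042*np.sin(a))
E
```

```text
11.25 [ 0.4749 -0.4027  0.1682] [179.78  -0.47 -21.49] w 0.0236 g 0.0 F [-0.5 -0.7  0.4] j6 65
-> [-0.0869 -0.3985 -0.004 ] [ 0.005 -0.007 -0.375]
0.5252665230765318 0.27105827810819494
```

carry_out(series=[-0.01,-0.03,0,0,0,-0.04,0,-0.02,-0.075,0,0,0,-0.09,0,-0.03,-0.125,0,0,0,-0.14,0,-0.04,-0.175,0,0,0,-0.19,0,-0.05,-0.225,0,0,0,-0.24,0,-0.06,-0.275,0,0,0,-0.29,0,-0.07,-0.325,0,0,0,-0.34,0,-0.08,-0.37,0,0,0,-0.375,0])

```text
clock: 12.05
ee_pos: [0.5327, -0.0255, 0.1621]
orientation: [-180.0, 0.1, 0.1]
wrist_force: [0.6, -1.0, 0.0]
width: 0.0004
grip_force: 0.0
```

```bash
python3 - <<'E'
from h import *
im=cams.capture('top')[:,:,::-1];cv2.imwrite('pics/top6.png',im)
H,S,V=cv2.split(cv2.cvtColor(im,cv2.COLOR_BGR2HSV));reg=np.zeros(S.shape,bool);reg[168:278,434:510]=1
for k in blobs((S<60)&(V>130)&reg,40):
    q=cv2.approxPolyDP(k,3,True)[:,0];print(np.c_[q,ray('top',q,.02)].round(3))
goal(.525,.271,.17,0)
E
```

```text
[[ 4.72e+02  1.93e+02  5.62e-01 -4.01e-01]
 [ 4.67e+02  1.94e+02  5.59e-01 -3.89e-01]
 [ 4.73e+02  2.19e+02  4.98e-01 -4.03e-01]
 [ 4.63e+02  2.48e+02  4.27e-01 -3.78e-01]
 [ 4.67e+02  2.51e+02  4.20e-01 -3.88e-01]
 [ 4.79e+02  2.24e+02  4.86e-01 -4.18e-01]]
12.1 [ 0.5331 -0.0181  0.1621] [-1.7968e+02  6.0000e-02  3.3000e-01] w 0.0002 g 0.0 F [ 1.   4.9 -0.4] j6 80
-> [-0.0065 -0.2892 -0.0063] [-0.006  0.001  0.006]
```

The bar lies wholly inside the tray (x 0.42–0.56, y -0.38 to -0.42). On to the knob.

carry_out(series=[-0.001,-0.05,0,0,0,0,0,-0.002,-0.1,0,0,0,0,0,-0.003,-0.15,0,0,0,0,0,-0.004,-0.2,0,0,0,0,0,-0.005,-0.25,0,0,0,0,0,-0.006,-0.289,0,0,0,0,0,-0.006,-0.289,0,0,0,0,0,-0.006,-0.289,0,0,0,0,0])

```text
clock: 12.9
ee_pos: [0.5265, 0.2615, 0.1619]
orientation: [179.9, 0.1, 0.1]
wrist_force: [0.1, -0.6, 0.2]
width: 0.0005
grip_force: 0.0
```

```bash
python3 - <<'E'
from h import *
goal(.525,.271,.043,0)
E
```

```text
12.9 [0.5265 0.2615 0.1619] [1.7994e+02 1.1000e-01 1.1000e-01] w 0.0005 g 0.0 F [ 0.1 -0.6  0.2] j6 110
-> [-0.0013 -0.0096  0.1189] [0.001 0.002 0.002]
```

carry_out(series=[-0.001,-0.01,0.02,0,0,0,0,-0.001,-0.01,0.05,0,0,0,0,-0.001,-0.01,0.08,0,0,0,0,-0.001,-0.01,0.1,0,0,0,0,-0.001,-0.01,0.112,0,0,0,0,-0.001,-0.01,0.118,0,0,0,0,-0.001,-0.01,0.118,0,0,0,0,-0.001,-0.01,0.118,0,0,0,0])

```text
clock: 13.7
ee_pos: [0.5272, 0.2713, 0.0459]
orientation: [-180.0, -0.1, -0.0]
wrist_force: [-0.0, -0.0, 0.6]
width: 0.0001
grip_force: 0.0
```

```bash
python3 - <<'E'
from h import *
goal(.525,.271,.043,0)
p=status.get_obs()['ee_pos']
for t in range(-112,122,8):
    a=np.deg2rad(t);g=np.array([.541+.042*np.cos(a),.310+.042*np.sin(a)])-p[:2];print(t,round(g[0],3),round(-g[1],3))
E
```

```text
13.7 [0.5272 0.2713 0.0459] [-1.7997e+02 -7.0000e-02 -4.0000e-02] w 0.0001 g 0.0 F [-0.  -0.   0.6] j6 111
-> [-0.0022  0.0003  0.0029] [-0.    -0.001 -0.001]
-112 -0.002 0.0
-104 0.004 0.002
-96 0.009 0.003
-88 0.015 0.003
-80 0.021 0.003
-72 0.027 0.001
-64 0.032 -0.001
-56 0.037 -0.004
-48 0.042 -0.008
-40 0.046 -0.012
-32 0.049 -0.016
-24 0.052 -0.022
-16 0.054 -0.027
-8 0.055 -0.033
0 0.056 -0.039
8 0.055 -0.045
16 0.054 -0.05
24 0.052 -0.056
32 0.049 -0.061
40 0.046 -0.066
48 0.042 -0.07
56 0.037 -0.074
64 0.032 -0.076
72 0.027 -0.079
80 0.021 -0.08
88 0.015 -0.081
96 0.009 -0.081
104 0.004 -0.079
112 -0.002 -0.078
120 -0.007 -0.075
```

carry_out(series=[0.004,0.002,0.003,0,0,0,0,0.009,0.003,0.003,0,0,0,0,0.015,0.003,0.003,0,0,0,0,0.021,0.003,0.003,0,0,0,0,0.027,0.001,0.003,0,0,0,0,0.032,-0.001,0.003,0,0,0,0,0.037,-0.004,0.003,0,0,0,0,0.042,-0.008,0.003,0,0,0,0])

```text
clock: 14.5
ee_pos: [0.5683, 0.2794, 0.0418]
orientation: [180.0, 0.1, -0.0]
wrist_force: [-3.0, -2.3, -0.3]
width: 0.0006
grip_force: 1.1
```

```bash
cat >>h.py <<'E'
def arc():
    o=status.get_obs();p=o['ee_pos'];d=p[:2]-[.541,.310];print(p.round(4),'r',np.hypot(*d).round(4),'ang',np.degrees(np.arctan2(d[1],d[0])).round(1),o['wrist_force'].round(1))
def wing():
    im=cams.capture('top');H,S,V=cv2.split(cv2.cvtColor(im,cv2.COLOR_RGB2HSV))
    cv2.imwrite('pics/topw.png',im[:,:,::-1])
    w=((H<6)|(H>174))&(S>170)&(V>120);w[:,:125]=0;w[:,230:]=0;w[:140]=0;w[250:]=0
    for k in blobs(w,12):
        c=ray('top',k[:,0].mean(0),.09)[0];d=c-[.541,.310];print('wing',cv2.boundingRect(k),c.round(3),np.degrees(np.arctan2(d[1],d[0])).round(1))
E
python3 -c "
from h import *
arc();wing()"
```

```text
[0.5683 0.2794 0.0418] r 0.041 ang -48.3 [-3.  -2.3 -0.3]
```

Contact force is about 4 N, so it is pushing. Continuing around the arc.

carry_out(series=[0.004,-0.004,0,0,0,0,0,0.007,-0.008,0,0,0,0,0,0.01,-0.014,0,0,0,0,0,0.012,-0.019,0,0,0,0,0,0.013,-0.025,0,0,0,0,0,0.014,-0.031,0,0,0,0,0,0.013,-0.037,0,0,0,0,0,0.012,-0.042,0,0,0,0,0])

```text
clock: 15.35
ee_pos: [0.5807, 0.3218, 0.0422]
orientation: [180.0, -0.0, -0.0]
wrist_force: [0.8, -3.3, -1.2]
width: 0.0004
grip_force: 1.6
```

carry_out(series=[-0.002,-0.006,0,0,0,0,0,-0.005,-0.011,0,0,0,0,0,-0.008,-0.016,0,0,0,0,0,-0.012,-0.02,0,0,0,0,0,-0.017,-0.024,0,0,0,0,0,-0.022,-0.026,0,0,0,0,0,-0.027,-0.029,0,0,0,0,0,-0.027,-0.029,0,0,0,0,0])

```text
clock: 16.15
ee_pos: [0.553, 0.3513, 0.0425]
orientation: [-179.9, -0.0, 0.0]
wrist_force: [2.5, 0.2, 0.6]
width: 0.0002
grip_force: 0.7
```

```bash
python3 -c "
from h import *
arc();wing()"
```

```text
[0.553  0.3513 0.0425] r 0.043 ang 73.8 [2.5 0.2 0.6]
```

carry_out(series=[-0.006,-0.001,0,0,0,0,0,-0.012,-0.002,0,0,0,0,0,-0.018,-0.002,0,0,0,0,0,-0.023,0,0,0,0,0,0,-0.029,0.001,0,0,0,0,0,-0.029,0.001,0,0,0,0,0])

```text
clock: 16.8
ee_pos: [0.5223, 0.3491, 0.0419]
orientation: [180.0, 0.1, -0.0]
wrist_force: [0.4, 1.1, 1.2]
width: 0.0007
grip_force: 0.3
```

carry_out(series=[-0.001,0.001,0,0,0,0,0,-0.002,0.001,0,0,0,0,0,-0.003,0.002,0,0,0,0,0,-0.004,0.003,0,0,0,0,0,-0.004,0.003,0,0,0,0,0])

```text
clock: 17.3
ee_pos: [0.5204, 0.3463, 0.042]
orientation: [-180.0, 0.0, -0.0]
wrist_force: [0.8, 2.1, -0.8]
width: 0.0004
grip_force: 1.0
```

```bash
python3 -c "
from h import *
arc();wing()"
```

```text
[0.5204 0.3463 0.042 ] r 0.0417 ang 119.5 [ 0.8  2.1 -0.8]
wing (165, 200, 6, 7) [0.519 0.321] 153.8
```

carry_out(series=[-0.001,0.001,0,0,0,0,0,-0.001,0.002,0,0,0,0,0,-0.002,0.002,0,0,0,0,0,-0.002,0.002,0,0,0,0,0])

```text
clock: 17.75
ee_pos: [0.5204, 0.3461, 0.0423]
orientation: [-179.8, -0.2, -0.0]
wrist_force: [4.7, 6.7, -6.3]
width: 0.0008
grip_force: 3.9
```

carry_out(series=[-0.001,0.001,0,0,0,0,0,-0.001,0.002,0,0,0,0,0,-0.002,0.002,0,0,0,0,0,-0.002,0.002,0,0,0,0,0])

```text
clock: 18.15
ee_pos: [0.5204, 0.346, 0.0426]
orientation: [-179.6, -0.4, -0.1]
wrist_force: [8.8, 11.0, -10.1]
width: 0.0004
grip_force: 6.8
```

It has stalled with force rising to 14 N, so the wing is at the stop. Backing off, lifting clear and checking.

carry_out(series=[0.006,-0.006,0,0,0,0,0,0.012,-0.008,0,0,0,0,0,0.018,-0.008,0,0,0,0,0,0.018,-0.008,-0.03,0,0,0,0,0.018,-0.008,-0.07,0,0,0,0,0.018,-0.008,-0.12,0,0,0,0,0.018,-0.008,-0.14,0,0,0,0,0.018,-0.008,-0.14,0,0,0,0])

```text
clock: 18.95
ee_pos: [0.5369, 0.351, 0.1863]
orientation: [-179.8, -0.4, -0.0]
wrist_force: [0.5, 0.4, 0.2]
width: 0.0003
grip_force: 0.0
```

carry_out(series=[0.003,0.03,0,0,0,0,0,0.006,0.07,0,0,0,0,0,0.008,0.11,0,0,0,0,0,0.01,0.15,0,0,0,0,0,0.01,0.2,0,0,0,0,0,0.01,0.24,0,0,0,0,0,0.01,0.24,0,0,0,0,0,0.01,0.24,0,0,0,0,0])

```text
clock: 19.75
ee_pos: [0.5433, 0.1094, 0.1807]
orientation: [-180.0, 0.2, -0.2]
wrist_force: [-0.7, 0.1, -0.6]
width: 0.0004
grip_force: 0.0
```

```bash
python3 -c "
from h import *
wing();print(status.get_obs()['clock'],status.get_obs()['ee_pos'])
im=cv2.imread('pics/topw.png');o=np.zeros((600,800,3),np.uint8)
o[:,:400]=cv2.resize(im[140:260,130:210],(400,600),interpolation=2);o[:,400:]=cv2.resize(im[110:290,300:520],(400,600));cv2.imwrite('pics/c7.png',o)"
```

```text
19.8 [0.54352475 0.11039522 0.1809887 ]
```

View pics/c7.png

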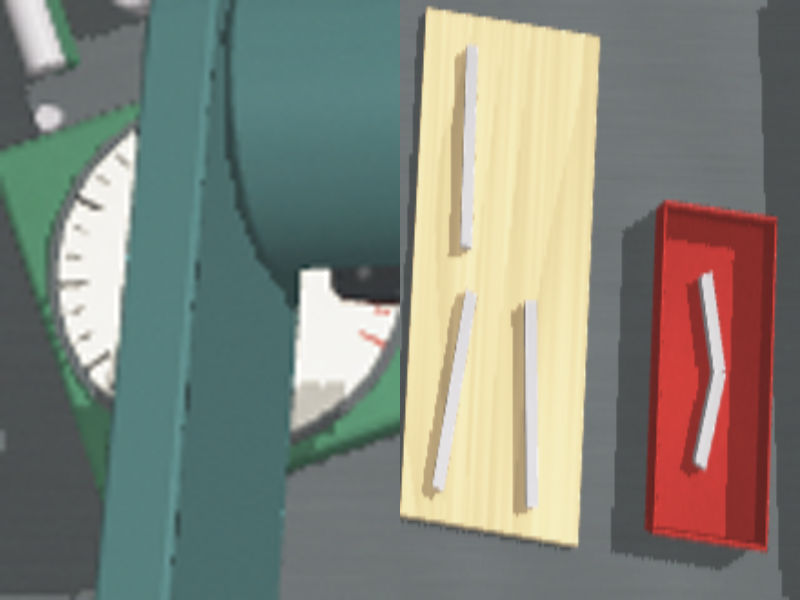

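The right crop shows the bent bar wholly inside the tray and the three straight bars in place. The arm still hides the dial, so I'll move it further away.

carry_out(series=[0,0.04,0,0,0,0,0,0,0.08,0,0,0,0,0,0,0.12,0,0,0,0,0,0,0.16,0,0,0,0,0,0,0.2,0,0,0,0,0,0,0.24,0,0,0,0,0,0,0.25,0,0,0,0,0,0,0.25,0,0,0,0])

```text
schema error: expected a multiple of 7 numbers
```

```bash
python3 -c "
from h import *
wing();print(status.get_obs()['clock'])
im=cv2.imread('pics/topw.png');s=cams.capture('side')[:,:,::-1]
o=np.zeros((500,800,3),np.uint8)
o[:400,:400]=cv2.resize(im[145:245,125:225],(400,400),interpolation=2);o[:400,400:]=cv2.resize(s[270:370,170:270],(400,400),interpolation=2);cv2.imwrite('pics/c8.png',o)"
```

```text
19.85
```

View pics/c8.png

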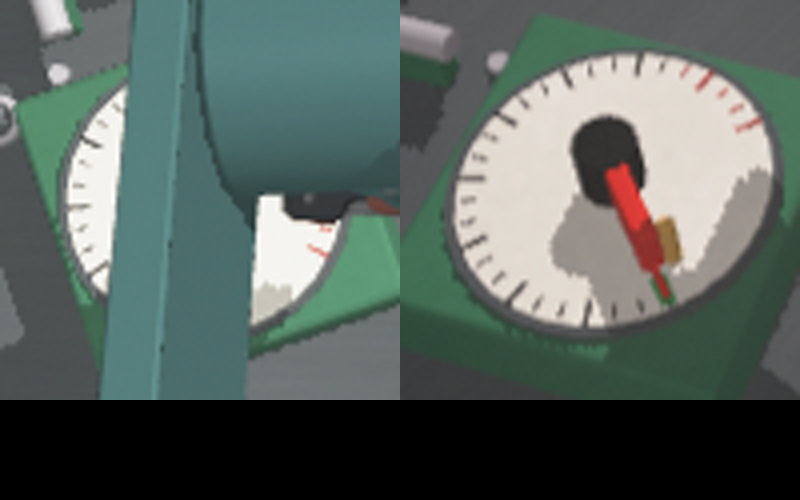

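The last move was refused for a wrong number count, but the side crop settles it. The wing lies against the brass pin at (668,240) and the pointer sits on the green zero mark at (662,290). The robot touches nothing, so I'm handing in.

```bash
python3 -c "
from workcell import workorder
print(workorder.close_job())"
```

```text
the job is handed in; nothing more can be done
None
```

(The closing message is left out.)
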